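# Set up a descaling soak: tip the tap nuts into the bowl, open the safety cap

### The arm

A 7-joint arm with a two-finger parallel gripper is mounted at the origin on a cart in front of the work surface, level with it; the furniture and walls round the work are solid. World frame = base frame: x ahead of the robot, y to its left, z up, the work surface at z = 0. Lengths are in m, angles in rad, forces in N, time in s.
With the tool pointing down it reaches from about 0.425 to 0.925 m from the base axis. Payload 6.8 kg.
Tool frame: the origin (TCP) lies on the centre line of the jaws, within the pads' length; the fingertips stand 25 mm ahead of it and the grasp point (between the pads) lies 6 mm ahead of it; z points along the fingers, y is the direction in which the jaws open and shut (so a half turn about z gives the same grasp; the last joint's range is limited). The gripper opens to 85 mm and grips with 20 to 120 N. Pads are 22 mm wide; open, the fingers measure 114 mm over their backs; the gripper's body (76 mm by 85 mm) begins 54 mm behind the grasp point. The pads swing forward as they close: fully open they stand 13 mm farther back than shut.
Start: joints at [1.193, 0.477, 0.022, 1.555, -0.011, 1.109, -0.083], TCP at [0.18, -0.651, 0.256] pointing down, gripper open.
Joint ranges: [-2.96, 2.96], [-0.34, 2.1], [-1.41, 1.46], [0.24, 2.44], [-1.37, 4.51], [0.17, 1.92], [-2.96, 2.96]. Speed limits (rad/s): [2.39, 2.39, 3.14, 3.14, 3.14, 3.14, 3.14].

### API

Orientations are given as a unit quaternion [w, x, y, z].
In Python, from station import status, cams, order, models gives the robot as it stands.
- The arm moves only by the tool move_arm, never from a script. Its argument "steps" is one flat list of numbers, 7 for each row, row after row: the gripper's target within -1 to 1 (fully open at 1, half-way at 0, shut at -1), then the shift along the world's x, y, z in cm, then the turn, a rotation vector about the world's x, y, z in degrees. A call has 1 to 8 rows; each row shifts and turns the commanded pose from where the row before left it; what a row does not reach is not made up. A row lasts 1/10 s, in which the tool goes at most 50 mm and 8.59 degrees, less where a joint would pass 70% of its speed; a pose out of reach is approached as far as the arm can. A call with a gripper value outside its range is refused whole. The fingers move at their own pace and stop on an object; "newtons" is the grip in N (left out, the last holds). Time passes only in rows, so rows that do not move let the fingers close. It gives the time, the measured TCP pose, the force and the opening at its end, in the units of the state.
- status.get_obs(): the state, without advancing time (a new reading comes with each control period).
- cams.read_camera(name): name is "scene" or "side" or "wrist"; returns a dict with "pixels" (400x640x3 uint8, red, green, blue), "mtx" (3x3 intrinsics, pixels), "T" (4x4, takes a point from camera to world coordinates); the wrist camera has in their place "T_tool_cam" (4x4, takes a point from camera to tool coordinates, whose origin is the TCP and whose axes are the flange's). Camera axes: x right, y down, z forward; pixel columns grow to the right and rows downward; lengths in m; the calibration is good to about 2 mm. A picture is of the moment at which its call begins: read the wrist's pose just before it. There is no depth.
- order.hand_in(): hands the job in, once; it reports no verdict.
Trained networks look in the newest picture that a camera, given by its name, has taken for a name from the list of things; names that differ only in an ending like _2 or _b are one class to them, and where a whole thing is asked for, a point or a joint stands for the part that bears it (a point fixed in the world has none). Each returns a list of dicts, best first, with "score" (0 to 1); they miss things now and then, are a little off and sometimes report something else, mostly with a low value. They report only what shows in the picture. A call takes as long as a camera call. They do not tell look-alikes from the thing itself.
- models.silhouettes(camera, query): "region" (400x640 bool, what is visible of it) and "box" ([centre column, centre row, width, height] in pixels, round what is visible of it).
- models.place_of(camera, query): "position" ([row, column] in pixels: a listed point, or the origin of a listed thing).
The state is a dict: "t": time; "q": joint angles; "joint_vel": joint speeds; "joint_torque": joint torques, N m; "eef_pos": TCP position; "tool_rot": TCP orientation; "contact_force": force on the tool from outside, world axes, zero at the start; "torque": the same for the moment, N m; "gripper_width": opening from 0.0 (shut) to 1.0 (fully open).
Only numpy, scipy, OpenCV 4.12 (cv2) and the standard library are available. Lean on these libraries where they do the work, as an engineer would, in place of code of your own. Each camera call takes 0.05 s, during which the arm holds its last target.

### The job

Get the descaling soak ready: pick up the scoop tray by its upright grip plate, tip it so that all three brass tap nuts slide off into the steel bowl, and set the empty tray back down flat on the worktop. Then open the descaler bottle: press its safety cap down, keep it pressed while you twist it anticlockwise about a quarter turn, and lift it off. Finish while still holding the cap: keep it gripped, upright and still, about 6 cm above where it sat and over the bottle; leave the other things on the worktop where they are.

Things in the scene. Friction and masses are not known exactly. Their poses are not given: they have to be found in the camera images.
- tray: Plain aluminium scoop tray lying flat left of the bowl, 130 x 90 mm, about 0.2 kg. Origin: centre of its underside; x along its length, y across, z up. Floor 4 mm thick, polished: nuts start to slide at 13 to 20 degrees of tilt. Sides 22 mm high, 4 mm thick. The -x end, towards the bowl, is open (lip). At the +x end stands an upright grip plate.
- tray_grip (a point): Point to pinch on the tray's grip plate (8 mm thick along tray x, 60 mm wide along y, top 64 mm above the tray's underside): in its middle plane, at x = +61 mm, 48 mm above the underside, 16 mm below the plate's top edge. Pinch from above, fingers closing along the tray's x. Axes as the tray's.
- tray_lip (a point): Middle of the tray's open lip edge, at x = -65 mm in the tray's frame, on the upper face of the floor. (Room: a bottle shelf overhangs the back of the worktop, its front edge 0.61 m ahead of the robot, its underside 0.42 m up: keep the wrist in front of it.)
- nut_a: Hexagonal brass tap nut, 26 mm across flats (30 mm across corners), 16 mm high, about 40 g; origin at the centre of its underside. Starts on the tray.
- nut_b: Second, equal brass nut on the tray.
- nut_c: Third, equal brass nut on the tray.
- bowl: Round steel bowl standing loose on the worktop, rim 150 mm across outside, 65 mm high, wall 4 mm, 0.5 kg; it narrows to a foot 68 mm across. Origin: centre of its underside, z up.
- bottle: White round descaler bottle, 69 mm in diameter, in a screwed-down steel holder (base 96 x 96 mm), so it cannot move. Origin: centre of the holder's underside, on the worktop; z up along the bottle's axis. The shoulder narrows between 93 and 112 mm height to a neck collar 44 mm across, whose top is at 126 mm.
- cap: Grey round ribbed push-and-turn cap on the bottle, 50 mm across, 30 mm high, 70 g. Origin: centre of its lower edge, z up; locked, it sits 134.5 mm above the bottle's origin, its x along the bottle's x. A spring holds it up with 6 N. It turns only when pressed down 5 mm or more (6.5 mm is ideal, 12.5 N; hard stop at 8.5 mm). Grip it across the diameter at any yaw.
- cap_grip (a point): Point on the cap's axis 18 mm above its lower edge, the height to grip at. Kept pressed, the cap turns anticlockwise seen from above (clockwise is blocked); from 50 degrees on it is unlocked, 75 degrees (1.3 rad) is safe, a stop comes at about 135 degrees. It then lifts straight up off the neck.
- spring_disc (a joint): How far the spring disc inside the bottle neck is pressed down by the cap, in m: 0 as the cap rests locked, about 0.0065 when the cap is pressed for turning, -0.002 when the cap is off.
- tea_tin: Bystander: green and dark grey round tea tin, 74 mm across, 92 mm high; origin at the centre of its underside.
- valve: Bystander: brass ball valve with a red lever, 115 mm long, 49 mm high, lying behind the bowl; origin near the middle of its underside.
- spare_cap: Bystander: flat black screw cap lying on the worktop, 57 mm across, 24 mm high; origin at the centre of its underside. Not the bottle's cap.
- tape: Bystander: white roll of tape lying flat, 52 mm across, 15 mm high; origin at the centre of its underside.
Not all that is in view belongs to the job. Leave any white look-alike of the cap alone.

How it is judged:
On the way, in this order (a step that is already met when the one before it is completed fails the run):
1. the tray is held off the worktop and being tipped (angle between tray's own z axis and vertical above 0.15 rad and contact force between the fingers and tray above 0.5 N and height (world z) of tray_grip above 0.1 m), for 0.05 s.
2. all three nuts lie in the bowl (horizontal distance between each of nut_a, nut_b, nut_c and bowl below 0.07 m and z of each of nut_a, nut_b, nut_c in the frame of bowl below 0.06 m), for 0.2 s.
3. the tray is set down flat on the worktop and let go (height (world z) of tray between -0.01 and 0.012 m and angle between tray's own z axis and vertical below 0.08 rad and contact force between the fingers and tray below 0.1 N), for 0.2 s.
4. the closed cap is pressed down (value of joint spring_disc above 0.004 m and angle between the x axis of cap and the x axis of bottle, either way round below 0.3 rad), for 0.05 s.
5. the cap is twisted past its lock while it still sits on the neck (angle between the x axis of cap and the x axis of bottle, either way round above 0.8 rad and z of cap in the frame of bottle below 0.139 m), for 0.05 s.
At the end, for the whole second after the job is handed in: Fingers hold the cap still, upright (0.2 rad), within 30 mm of the bottle's axis, 30 to 120 mm above where it sat, off the bottle; all nuts in the bowl; tray flat on the worktop (12 mm, 0.08 rad), not touched; bystanders within 30 mm of their start (all of step 2 and all of step 3 and z of cap in the frame of bottle between 0.165 and 0.255 m and horizontal distance between cap and bottle below 0.03 m and angle between cap's own z axis and vertical below 0.2 rad and linear speed of cap below 0.03 m/s and contact force between the fingers and cap above 1 N and contact force between cap and bottle below 0.2 N and distance of each of tea_tin, valve, spare_cap, tape from where it was at the start of the episode below 0.03 m); the arm keeps its last pose, push and grip.
It fails at once if a bystander (tea tin, valve, black cap, tape) is pushed more than 30 mm (distance of any of tea_tin, valve, spare_cap, tape from where it was at the start of the episode above 0.03 m).
It also fails if it takes over 61 s, if anything falls off the work surface, if the arm or the gripper's body presses on something with over 40 N, if the wrist force passes 120 N, or if a joint passes its speed limit or range.

## Working session

There is one attempt and no reset: what is moved stays moved. The work goes in short steps, Python scripts to look and compute and a tool call to move; the robot and the scene stay as the last step left them, time stands still between calls to the robot, and variables do not carry over. Pictures are saved under pics/ and viewed, and the job is handed in when it is done.

Besides the shell and the picture viewer there is one more tool, called after ">>>" as name(argument=value, ...) on one line, values as JSON. move_arm: Moves the arm, as the interface text tells. Its arguments: {"type":"object","properties":{"steps":{"type":"array"},"newtons":{"type":"number"}},"required":["steps"]}

```bash
ls; mkdir -p pics; python3 - <<'E'
from station import status,cams,order,models
import cv2,numpy as np
o=status.get_obs();print({k:np.round(v,3).tolist() for k,v in o.items()})
for n in ["scene","side","wrist"]:
    c=cams.read_camera(n)
    cv2.imwrite(f"pics/{n}0.png",c["pixels"][:,:,::-1])
    print(n,np.round(c["mtx"],1).tolist(),np.round(c.get("T",c.get("T_tool_cam")),3).tolist())
    for q in ["tray","tray_grip","tray_lip","nut_a","bowl","bottle","cap","cap_grip","tea_tin","valve","spare_cap","tape"]:
        print(q,[(round(d["score"],2),np.round(d["position"]).tolist()) for d in models.place_of(n,q)][:4])
E
```

```text
pics
{'t': 0.0, 'q': [1.193, 0.478, 0.022, 1.556, -0.011, 1.109, -0.083], 'joint_vel': [-0.001, 0.001, 0.002, 0.001, -0.001, -0.001, 0.002], 'joint_torque': [-0.0, -59.644, 1.607, -28.12, 0.012, 0.009, -0.0], 'eef_pos': [0.18, -0.65, 0.255], 'tool_rot': [-0.001, 0.991, 0.134, -0.0], 'contact_force': [0.585, -0.246, 0.619], 'torque': [0.008, 0.033, 0.018], 'gripper_width': 0.999}
scene [[486.3, 0.0, 309.7], [0.0, 486.3, 197.7], [0.0, 0.0, 1.0]] [[-0.572, -0.587, 0.574, -0.281], [-0.82, 0.401, -0.408, 0.603], [0.01, -0.704, -0.71, 1.13], [0.0, 0.0, 0.0, 1.0]]
tray [(0.85, [270.0, 274.0])]
tray_grip [(0.95, [266.0, 250.0])]
tray_lip [(0.87, [261.0, 295.0]), (0.24, [201.0, 289.0]), (0.23, [170.0, 394.0])]
nut_a [(0.65, [274.0, 268.0]), (0.45, [262.0, 279.0]), (0.42, [273.0, 286.0])]
bowl [(0.89, [236.0, 319.0]), (0.39, [275.0, 268.0])]
bottle [(0.59, [198.0, 391.0]), (0.24, [262.0, 296.0])]
cap [(0.77, [166.0, 393.0]), (0.63, [208.0, 354.0]), (0.6, [176.0, 426.0]), (0.57, [189.0, 425.0])]
cap_grip [(0.72, [166.0, 424.0]), (0.67, [200.0, 353.0]), (0.61, [189.0, 423.0])]
tea_tin [(0.77, [2
[... 579 characters left out ...]
.0, 335.0])]
bottle [(0.62, [177.0, 378.0])]
cap [(0.74, [151.0, 379.0]), (0.58, [150.0, 393.0]), (0.52, [186.0, 352.0]), (0.49, [163.0, 401.0])]
cap_grip [(0.63, [142.0, 383.0]), (0.62, [188.0, 351.0]), (0.55, [159.0, 404.0]), (0.43, [146.0, 395.0])]
tea_tin [(0.59, [306.0, 196.0]), (0.53, [232.0, 258.0])]
valve [(0.8, [200.0, 289.0])]
spare_cap [(0.6, [232.0, 258.0])]
tape [(0.62, [169.0, 330.0])]
wrist [[313.6, 0.0, 322.1], [0.0, 313.6, 198.0], [0.0, 0.0, 1.0]] [[-0.001, -0.945, -0.328, 0.084], [1.0, -0.001, 0.0, 0.0], [-0.0, -0.328, 0.945, -0.117], [0.0, 0.0, 0.0, 1.0]]
tray []
tray_grip []
tray_lip []
nut_a []
bowl []
bottle []
cap []
cap_grip []
tea_tin []
valve []
spare_cap []
tape []
```

```bash
python3 - <<'E'
import cv2
a=cv2.imread("pics/scene0.png");cv2.imwrite("pics/s_crop.png",cv2.resize(a[130:330,130:460],None,fx=2.4,fy=2.4,interpolation=2))
a=cv2.imread("pics/side0.png");cv2.imwrite("pics/d_crop.png",cv2.resize(a[110:330,160:450],None,fx=2.7,fy=2.7,interpolation=2))
E
```

```text
(no output)
```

View pics/scene0.png

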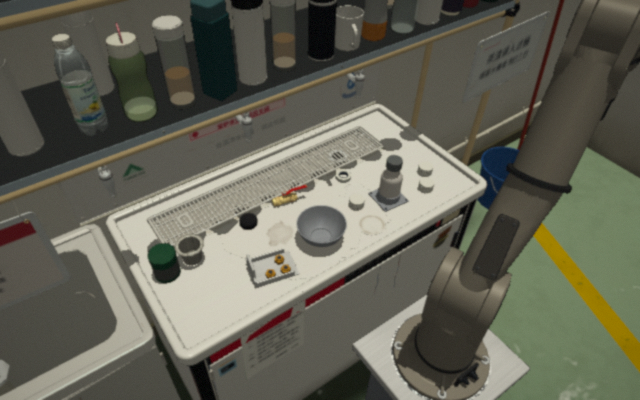

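View pics/s_crop.png

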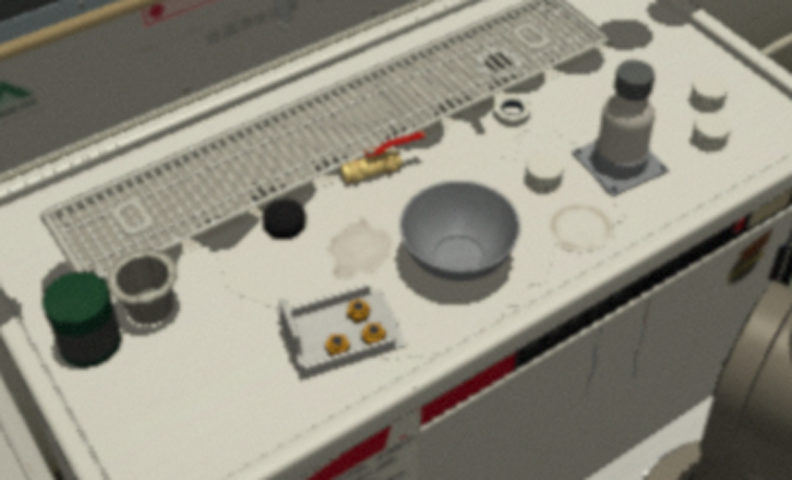

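View pics/d_crop.png

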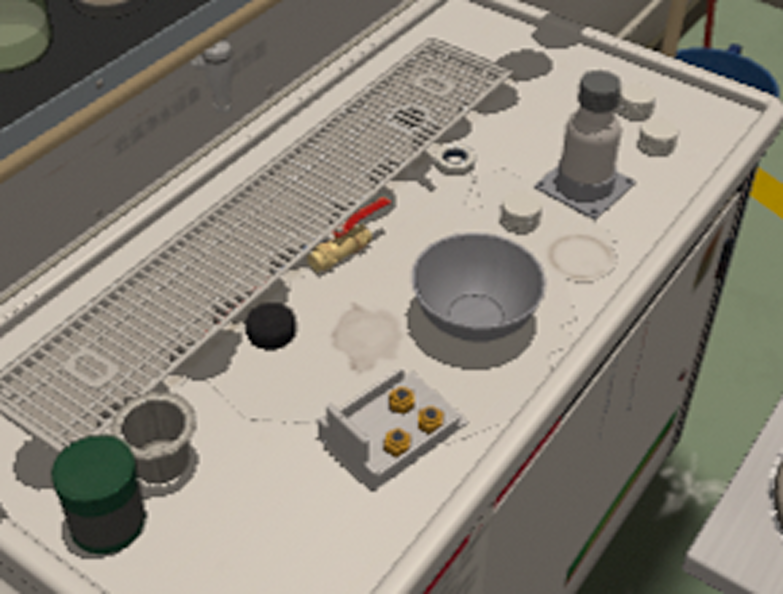

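The scene picture shows the tray at about (272,270) as column,row, with the grip plate at its left end (252,262) and three nuts on it. The bowl is at (320,230) and the bottle at (392,180). Things that could be taken for the cap: the grey cap on the bottle (395,162); white look-alikes at (356,202), (426,168) and (426,184); the black spare cap (248,221). I choose the grey one on the bottle.

```bash
cat > h.py <<'E'
from station import status,cams,order,models
import cv2,numpy as np
from scipy.spatial.transform import Rotation as R
def shot(n):
    o=status.get_obs(); c=cams.read_camera(n)
    if "T" in c: T=c["T"]
    else:
        M=np.eye(4); w,x,y,z=o["tool_rot"]; M[:3,:3]=R.from_quat([x,y,z,w]).as_matrix(); M[:3,3]=o["eef_pos"]; T=M@c["T_tool_cam"]
    return c["pixels"],np.array(c["mtx"]),np.array(T)
def ray(K,T,rc):
    d=T[:3,:3]@np.linalg.inv(K)@np.array([rc[1],rc[0],1.]); return T[:3,3],d/np.linalg.norm(d)
def onplane(K,T,rc,z):
    p,d=ray(K,T,rc); return p+d*(z-p[2])/d[2]
def tri(vs):
    A=np.zeros((3,3));b=np.zeros(3);
    for K,T,rc in vs:
        p,d=ray(K,T,rc);P=np.eye(3)-np.outer(d,d);A+=P;b+=P@p
    x=np.linalg.solve(A,b)
    return x,[round(float(np.linalg.norm((np.eye(3)-np.outer(d,d))@(x-p)))*1000,1) for p,d in [ray(*v) for v in vs]]
def proj(K,T,X):
    c=np.linalg.inv(T)@np.append(X,1);u=K@c[:3];return u[1]/u[2],u[0]/u[2]
E
python3 - <<'E'
from h import *
S={n:shot(n) for n in ["scene","side"]}
for q in ["tray","tray_grip","tray_lip","bowl","bottle","cap","valve","spare_cap","tape","tea_tin","nut_a"]:
    r={n:models.place_of(n,q) for n in S}
    out=[]
    for a in r["scene"][:4]:
        for b in r["side"][:4]:
            x,e=tri([(*S["scene"][1:],a["position"]),(*S["side"][1:],b["position"])])
            if max(e)<12: out.append((np.round(x,3).tolist(),max(e),round(a["score"],2),round(b["score"],2)))
    print(q,out)
# bowl rim from silhouettes, cap top
for q in ["bowl","cap","tray"]:
  for n in S:
    for d in models.silhouettes(n,q)[:3]:
        print(q,n,round(d["score"],2),np.round(d["box"]).tolist(), d["region"].sum())
E
```

```text
tray [([0.468, 0.202, -0.015], 1.0, 0.61, 0.93)]
tray_grip [([0.463, 0.264, 0.053], 0.5, 0.9, 0.95)]
tray_lip [([0.458, 0.13, -0.02], 1.1, 0.94, 0.62)]
bowl [([0.479, 0.019, -0.003], 3.2, 0.58, 0.89)]
bottle [([0.467, -0.234, 0.034], 1.3, 0.79, 0.74)]
cap [([0.411, -0.173, 0.217], 9.7, 0.68, 0.73), ([0.505, -0.274, 0.118], 5.9, 0.68, 0.72), ([0.502, -0.425, 0.014], 1.2, 0.62, 0.73), ([0.458, -0.415, -0.02], 2.1, 0.51, 0.76), ([0.502, -0.121, 0.044], 8.0, 0.48, 0.53)]
valve [([0.643, 0.025, 0.019], 1.4, 0.56, 0.84)]
spare_cap [([0.59, 0.127, -0.204], 7.3, 0.31, 0.21)]
tape [([0.643, -0.209, 0.0], 1.6, 0.48, 0.61)]
tea_tin [([0.629, 0.462, -0.009], 2.5, 0.88, 0.56)]
nut_a [([0.421, 0.237, 0.038], 2.9, 0.66, 0.62), ([0.38, 0.257, 0.114], 4.8, 0.66, 0.39), ([0.476, 0.156, -0.092], 3.4, 0.6, 0.62), ([0.425, 0.185, 0.004], 5.4, 0.6, 0.39), ([0.472, 0.181, 0.003], 4.2, 0.56, 0.55), ([0.409, 0.218, 0.075], 10.2, 0.56, 0.39)]
bowl side 0.69 [339.0, 218.0, 49.0, 40.0] 1562
cap scene 0.79 [393.0, 164.0, 17.0, 13.0] 199
cap scene 0.62 [357.0, 203.0, 14.0, 18.0] 209
cap scene 0.59 [427.0, 170.0, 16.0, 14.0] 207
cap side 0.71 [356.0, 186.0, 14.0, 18.0] 197
cap side 0.65 [395.0, 147.0, 17.0, 10.0] 143
cap side 0.6 [380.0, 146.0, 19.0, 16.0] 216
tray scene 0.68 [272.0, 270.0, 53.0, 37.0] 1159
tray side 0.85 [304.0, 269.0, 56.0, 41.0] 1133
```

>>> move_arm(steps=[1, 3.2, 3.2, 0.6, 0, 0, -2, 1, 3.2, 3.2, 0.6, 0, 0, -2, 1, 3.2, 3.2, 0.6, 0, 0, -2, 1, 3.2, 3.2, 0.6, 0, 0, -2, 1, 3.2, 3.2, 0.6, 0, 0, -2, 1, 3.2, 3.2, 0.6, 0, 0, -2, 1, 3.2, 3.2, 0.6, 0, 0, -2, 1, 3.2, 3.2, 0.6, 0, 0, -1.4])

```text
t: 4.25
eef_pos: [0.437, -0.3932, 0.3048]
tool_rot: [0.0, 1.0, -0.0, 0.0]
contact_force: [0.6, 0.5, -1.0]
gripper_width: 0.999
```

>>> move_arm(steps=[1, 0, 3.5, 0, 0, 0, 0, 1, 0, 3.5, 0, 0, 0, 0, 1, 0, 3, 0, 0, 0, 0, 1, 0, 0, 0, 0, 0, 0, 1, 0, 0, 0, 0, 0, 0])

```text
t: 4.75
eef_pos: [0.436, -0.2945, 0.3047]
tool_rot: [0.0, 1.0, 0.001, 0.0]
contact_force: [-0.8, -0.0, -0.4]
gripper_width: 1.003
```

```bash
cat > look.py <<'E'
import sys,pickle
from h import *
tag=sys.argv[1]; qs=sys.argv[2:]
im,K,T=shot("wrist"); cv2.imwrite(f"pics/{tag}.png",im[:,:,::-1])
out={}
for q in qs:
    p=[(round(d["score"],2),np.round(d["position"],1).tolist()) for d in models.place_of("wrist",q)][:5]
    out[q]=p; print(q,p)
pickle.dump((im,K,T,out),open(tag+".pkl","wb"))
E
python3 look.py w1 bottle cap cap_grip
```

```text
bottle [(0.76, [113.3, 296.9])]
cap [(0.82, [94.8, 442.2]), (0.81, [142.0, 396.2]), (0.71, [123.9, 282.9]), (0.66, [90.3, 210.7])]
cap_grip [(0.86, [96.6, 443.7]), (0.74, [144.0, 398.3]), (0.63, [127.9, 279.3]), (0.56, [85.6, 206.4])]
```

View pics/w1.png

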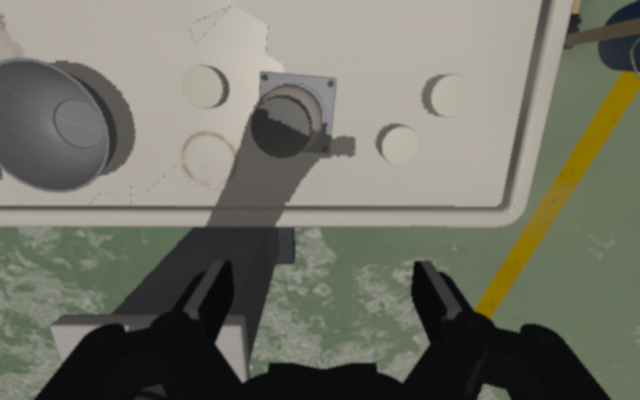

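The first wrist view shows the grey cap on the bottle at column 281, row 126. White look-alikes are at (205,86), (398,145) and (445,95), and the bowl is on the left at (60,125).

>>> move_arm(steps=[1, 0, 3.5, 0, 0, 0, 0, 1, 0, 3.5, 0, 0, 0, 0, 1, 0, 3.5, 0, 0, 0, 0, 1, 0, 2.5, 0, 0, 0, 0, 1, 0, 0, 0, 0, 0, 0, 1, 0, 0, 0, 0, 0, 0])

```text
t: 5.55
eef_pos: [0.436, -0.1654, 0.3044]
tool_rot: [0.0, 1.0, 0.0, 0.0]
contact_force: [0.3, -0.2, -0.0]
gripper_width: 1.002
```

```bash
python3 look.py w2 bottle cap cap_grip bowl
```

```text
bottle [(0.88, [112.6, 395.6]), (0.41, [130.5, 63.7])]
cap [(0.97, [145.8, 493.2]), (0.9, [87.6, 313.9]), (0.83, [125.9, 427.3]), (0.72, [92.8, 543.6])]
cap_grip [(0.98, [84.0, 311.1]), (0.79, [124.6, 432.6]), (0.71, [99.2, 552.1]), (0.7, [144.5, 498.2]), (0.18, [149.5, 92.6])]
bowl []
```

>>> move_arm(steps=[1, 0, 4, 0, 0, 0, 0, 1, 0, 4, 0, 0, 0, 0, 1, 0, 4, 0, 0, 0, 0, 1, 0, 4, 0, 0, 0, 0, 1, 0, 4, 0, 0, 0, 0, 1, 0, 4, 0, 0, 0, 0, 1, 0, 2, 0, 0, 0, 0, 1, 0, 0, 0, 0, 0, 0])

```text
t: 6.6
eef_pos: [0.436, 0.0982, 0.3045]
tool_rot: [-0.001, 1.0, 0.003, 0.0]
contact_force: [-0.0, -0.2, 0.7]
gripper_width: 1.002
```

```bash
python3 look.py w3 tray tray_grip tray_lip bowl nut_a
```

```text
tray [(0.6, [137.6, 241.7])]
tray_grip [(0.6, [131.0, 185.9]), (0.55, [111.9, 598.3])]
tray_lip [(0.58, [147.6, 292.4])]
bowl [(0.61, [124.4, 381.1])]
nut_a [(0.92, [151.8, 231.7]), (0.89, [158.9, 261.7]), (0.87, [131.7, 265.0])]
```

>>> move_arm(steps=[1, 0, 4, 0, 0, 0, 0, 1, 0, 4, 0, 0, 0, 0, 1, 0, 4, 0, 0, 0, 0, 1, 0, 4, 0, 0, 0, 0, 1, 0, 2, 0, 0, 0, 0, 1, 0, 0, 0, 0, 0, 0])

```text
t: 7.5
eef_pos: [0.4355, 0.2779, 0.3043]
tool_rot: [-0.001, 1.0, 0.002, -0.0]
contact_force: [1.0, -0.5, -0.1]
gripper_width: 0.999
```

```bash
python3 look.py w4 tray tray_grip tray_lip bowl nut_a; python3 - <<'E'
import cv2,numpy as np
a=[cv2.resize(cv2.imread(f"pics/w{i}.png"),(400,250)) for i in (1,2,3,4)]
cv2.imwrite("pics/m.png",np.vstack([np.hstack(a[:2]),np.hstack(a[2:])]))
E
```

```text
tray [(0.72, [141.2, 377.4])]
tray_grip [(0.75, [131.2, 337.0])]
tray_lip [(0.79, [150.2, 425.4]), (0.36, [150.9, 365.4])]
bowl [(0.59, [121.9, 516.9])]
nut_a [(0.94, [160.2, 396.0]), (0.64, [151.1, 364.5]), (0.56, [133.2, 401.9])]
```

View pics/m.png

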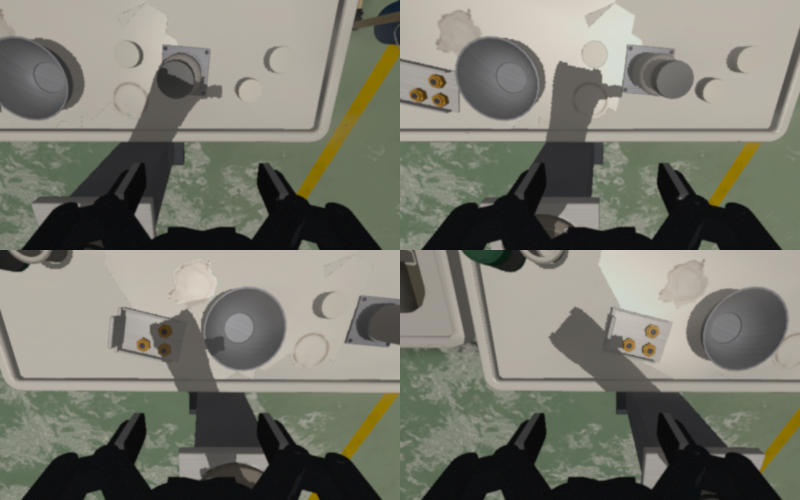

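```bash
python3 - <<'E'
from h import *
import pickle
W={i:pickle.load(open(f"w{i}.pkl","rb")) for i in (1,2,3,4)}
def v(i,rc): return (W[i][1],W[i][2],rc)
print("cap",tri([v(1,[123.9,282.9]),v(2,[125.9,427.3])]))
print("capgrip",tri([v(1,[127.9,279.3]),v(2,[124.6,432.6])]))
print("bottle",tri([v(1,[113.3,296.9]),v(2,[112.6,395.6])]),onplane(*v(1,[113.3,296.9]),0),onplane(*v(2,[112.6,395.6]),0))
for q in ["tray","tray_grip","tray_lip","bowl"]:
    a,b=W[3][3][q][0][1],W[4][3][q][0][1]
    print(q,tri([v(3,a),v(4,b)]))
z=[("tray",0),("tray_grip",.048),("tray_lip",.004),("bowl",0)]
for q,h in z: print(q,[np.round(onplane(*v(i,W[i][3][q][0][1]),h),4).tolist() for i in (3,4)])
for i in (3,4): print([np.round(onplane(*v(i,p[1]),.004),4).tolist() for p in W[i][3]["nut_a"]])
c3=W[3][0][:,:,::-1][70:190,150:330]; c4=W[4][0][:,:,::-1][70:190,300:480]
cv2.imwrite("pics/tr3.png",cv2.resize(c3,None,fx=4.2,fy=4.2,interpolation=2));cv2.imwrite("pics/tr4.png",cv2.resize(c4,None,fx=4.2,fy=4.2,interpolation=2))
E
```

```text
cap (array([ 0.48968251, -0.26024775,  0.13533048]), [0.9, 0.9])
capgrip (array([ 0.49033685, -0.25912855,  0.15217053]), [1.4, 1.4])
bottle (array([ 0.49049094, -0.26245996, -0.00267356]), [0.4, 0.4]) [ 0.49024352 -0.26266453  0.        ] [ 0.49110764 -0.26184153  0.        ]
tray (array([0.45653747, 0.20436748, 0.00357745]), [2.3, 2.3])
tray_grip (array([0.47202006, 0.260001  , 0.04294331]), [0.0, 0.0])
tray_lip (array([ 0.44341844,  0.13800169, -0.00084399]), [1.7, 1.7])
bowl (array([ 0.47759652,  0.01961437, -0.00462052]), [1.6, 1.6])
tray [[0.4583, 0.2051, 0.0], [0.4537, 0.2037, 0.0]]
tray_grip [[0.4727, 0.2578, 0.048], [0.4727, 0.2602, 0.048]]
tray_lip [[0.446, 0.1375, 0.004], [0.4426, 0.1395, 0.004]]
bowl [[0.4765, 0.0204, 0.0], [0.4796, 0.0225, 0.0]]
[[0.4399, 0.219, 0.004], [0.4305, 0.1794, 0.004], [0.4667, 0.1729, 0.004]]
[[0.4288, 0.1777, 0.004], [0.441, 0.2209, 0.004], [0.4649, 0.1729, 0.004]]
```

View pics/tr3.png

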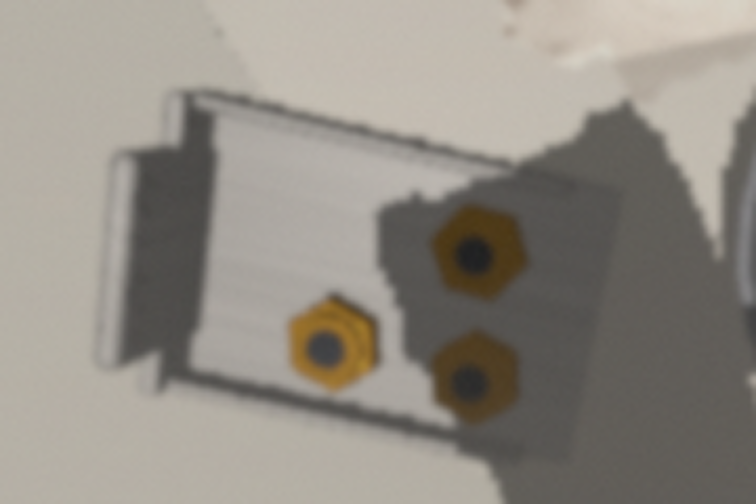

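View pics/tr4.png

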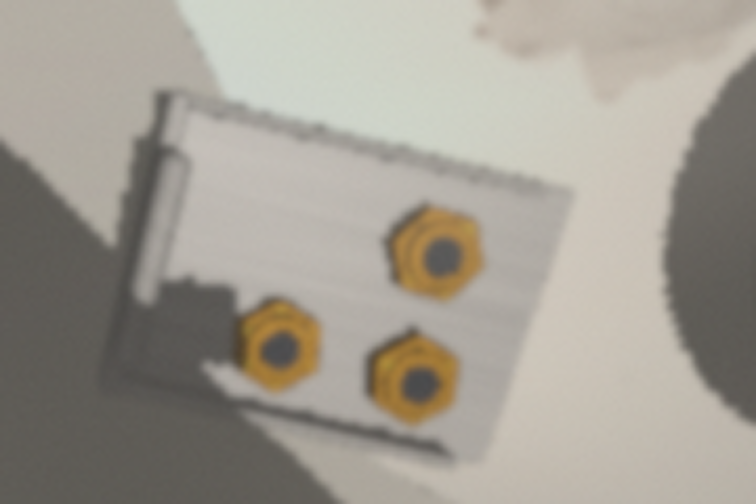

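```bash
python3 - <<'E'
from h import *
import pickle
W={i:pickle.load(open(f"w{i}.pkl","rb")) for i in (1,2,3,4)}
o={3:150,4:300}
def p(i,u,vv,z): return onplane(W[i][1],W[i][2],[70+vv/4.2,o[i]+u/4.2],z)
a=p(3,122,152,.064);b=p(3,107,366,.064);print("plate top",a,b,(a+b)/2,np.degrees(np.arctan2(*(a-b)[1::-1])),np.linalg.norm(a-b))
for i,c in((4,[(574,190),(487,462)]),(3,[(624,192),(568,465)])):
    a=p(i,*c[0],.004);b=p(i,*c[1],.004);print("lip",a,b,(a+b)/2,np.degrees(np.arctan2(*(a-b)[1::-1])),np.linalg.norm(a-b))
# side walls top z .022
a=p(3,200,97,.022);b=p(3,570,185,.022);print("side",a,b,np.degrees(np.arctan2(*(a-b)[1::-1])))
a=p(4,175,95,.022);b=p(4,570,188,.022);print("side",a,b,np.degrees(np.arctan2(*(a-b)[1::-1])))
# bowl rim ellipse
for i in (3,4):
    pass
E
```

```text
plate top [0.50144104 0.25481957 0.064     ] [0.44484263 0.26710654 0.064     ] [0.47314184 0.26096305 0.064     ] -12.248308982325808 0.05791674979314451
lip [0.48795998 0.13008948 0.004     ] [0.40119963 0.14793617 0.004     ] [0.44457981 0.13901283 0.004     ] -11.62366405891108 0.08857687515940332
lip [0.48732373 0.12844142 0.004     ] [0.40003161 0.14858073 0.004     ] [0.44367767 0.13851107 0.004     ] -12.991484189152679 0.08958518123490605
side [0.51462374 0.24860911 0.022     ] [0.49063555 0.14294974 0.022     ] 77.20878147533382
side [0.51530646 0.25430103 0.022     ] [0.48987959 0.13769203 0.022     ] 77.69906207070633
```

>>> move_arm(steps=[0.2, 0.6, -0.3, -3, 0, 0, -2.1, 0.2, 0.6, -0.3, -3, 0, 0, -2.1, 0.2, 0.6, -0.3, -3, 0, 0, -2.1, 0.2, 0.6, -0.3, -3, 0, 0, -2.1, 0.2, 0.6, -0.3, -3, 0, 0, -2.1, 0.2, 0.65, -0.2, -2.5, 0, 0, -2, 0.2, 0, 0, 0, 0, 0, 0])

```text
t: 8.5
eef_pos: [0.4716, 0.2555, 0.1264]
tool_rot: [0.002, 0.994, -0.11, -0.002]
contact_force: [0.1, -0.5, -0.2]
gripper_width: 0.606
```

```bash
python3 look.py w5 tray tray_grip
```

```text
tray [(0.56, [199.2, 385.9])]
tray_grip [(0.73, [218.6, 311.9])]
```

View pics/w5.png

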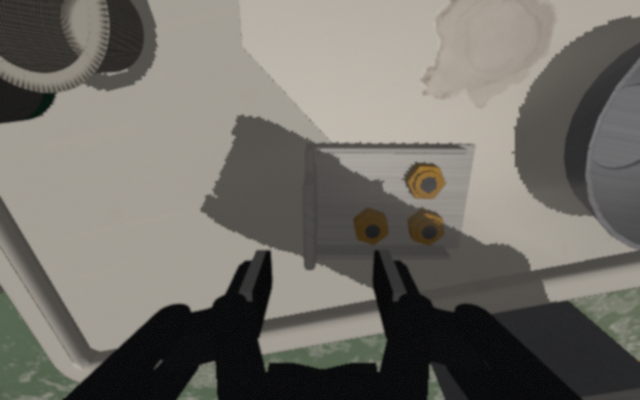

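```bash
python3 - <<'E'
from h import *
import pickle
im,K,T,o=pickle.load(open("w5.pkl","rb"))
print(onplane(K,T,[218.6,311.9],.048))
a=onplane(K,T,[174,310],.064);b=onplane(K,T,[268,309],.064);print(a,b,(a+b)/2,np.degrees(np.arctan2(*(a-b)[1::-1])))
E
```

```text
[0.47401667 0.26080905 0.048     ]
[0.50856843 0.25340678 0.064     ] [0.44675213 0.26876631 0.064     ] [0.47766028 0.26108654 0.064     ] -13.953736649242238
```

>>> move_arm(steps=[0.2, 0.1, 0.5, -2, 0, 0, 0, 0.2, 0, 0.1, -2, 0, 0, 0, 0.2, 0, 0, -2, 0, 0, 0, 0.2, 0, 0, -1.2, 0, 0, 0, 0.2, 0, 0, 0, 0, 0, 0, -1, 0, 0, 0, 0, 0, 0, -1, 0, 0, 0, 0, 0, 0, -1, 0, 0, 0, 0, 0, 0], newtons=70)

```text
t: 9.45
eef_pos: [0.474, 0.2646, 0.0583]
tool_rot: [-0.0, 0.994, -0.108, 0.001]
contact_force: [-0.3, -2.9, 1.5]
gripper_width: 0.098
```

>>> move_arm(steps=[-1, 0, 0, 0, 0, 0, 0, -1, 0, 0, 0, 0, 0, 0, -1, 0, 0, 0.4, 0, 0, 0, -1, 0, 0, 1, 0, 0, 0, -1, 0, 0, 1, 0, 0, 0, -1, 0, 0, 0, 0, 0, 0], newtons=70)

```text
t: 10.05
eef_pos: [0.4743, 0.2651, 0.083]
tool_rot: [-0.001, 0.994, -0.108, 0.001]
contact_force: [1.1, 1.2, -3.6]
gripper_width: 0.084
```

```bash
python3 look.py w6 tray tray_grip; python3 - <<'E'
from h import *
im,_,_=shot("side");cv2.imwrite("pics/side6.png",cv2.resize(im[150:330,200:440,::-1],None,fx=3,fy=3))
E
```

```text
tray [(0.83, [235.2, 422.6]), (0.67, [212.3, 469.1])]
tray_grip [(0.69, [277.9, 323.4])]
```

View pics/w6.png

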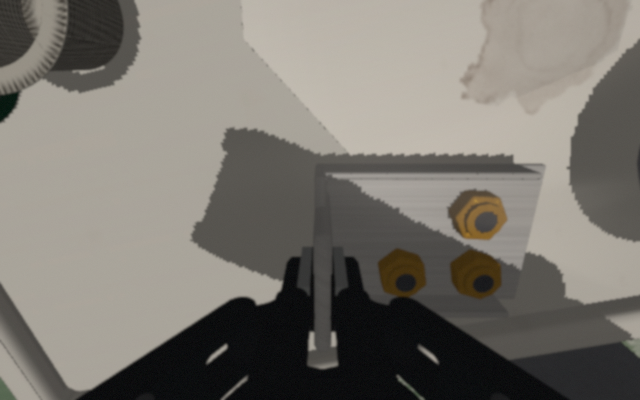

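View pics/side6.png

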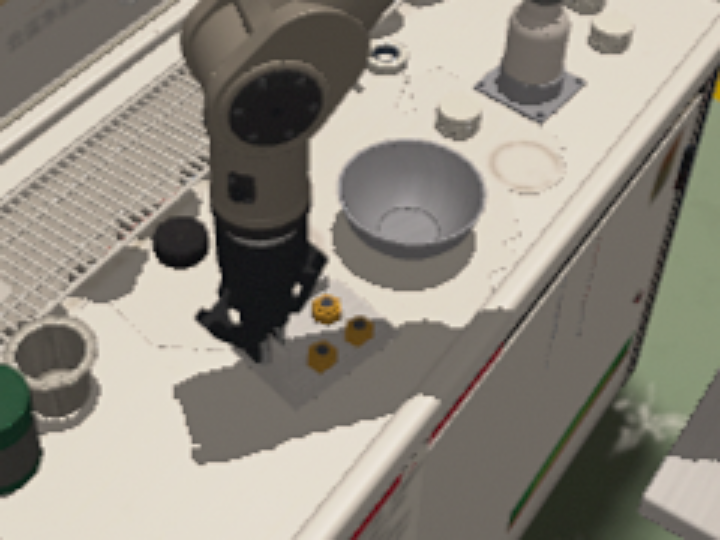

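>>> move_arm(steps=[-1, 0, 0, 1, 0, 0, 1, -1, 0, 0, 1.6, 0, 0, 1.6, -1, 0, 0, 1.8, 0, 0, 1.8, -1, 0.1, 0, 1.8, 0, 0, 1.8, -1, 0.1, 0, 1.8, 0, 0, 1.8, -1, 0.1, 0, 1.8, 0, 0, 1.8, -1, 0.1, 0, 1.6, 0, 0, 1.6, -1, 0, 0, 1, 0, 0, 1])

```text
t: 11.05
eef_pos: [0.4777, 0.2646, 0.2069]
tool_rot: [-0.0, 1.0, 0.0, 0.001]
contact_force: [0.7, -0.2, -3.2]
gripper_width: 0.081
```

>>> move_arm(steps=[-1, 0, -1, 0, 0, 0, 0, -1, 0, -2, 0, 0, 0, 0, -1, 0, -2, 0, 0, 0, 0, -1, 0, -2, 0, 0, 0, 0, -1, 0, -2, 0, 0, 0, 0, -1, 0, -1.8, 0, 0, 0, 0, -1, 0, -1, 0, 0, 0, 0, -1, 0, 0, 0, 0, 0, 0])

```text
t: 11.85
eef_pos: [0.477, 0.1443, 0.2046]
tool_rot: [0.001, 1.0, -0.002, -0.001]
contact_force: [0.3, -0.2, -2.4]
gripper_width: 0.08
```

```bash
python3 look.py w7 tray_lip bowl; python3 - <<'E'
from h import *
for n in("side","scene"):
    im,_,_=shot(n);cv2.imwrite(f"pics/{n}7.png",cv2.resize(im[130:330,200:440,::-1],None,fx=3,fy=3))
E
```

```text
tray_lip [(0.96, [236.0, 528.5])]
bowl [(0.73, [170.4, 436.3])]
```

View pics/w7.png

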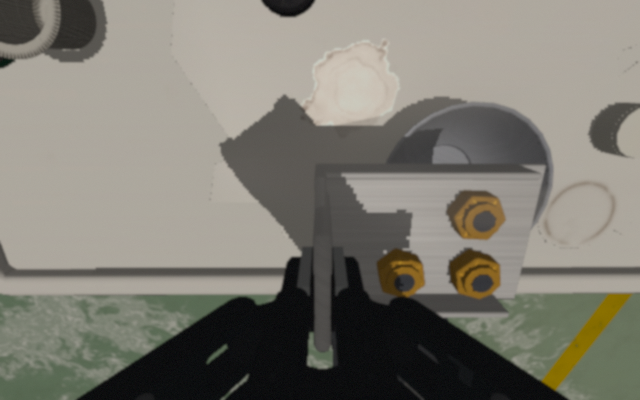

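View pics/side7.png

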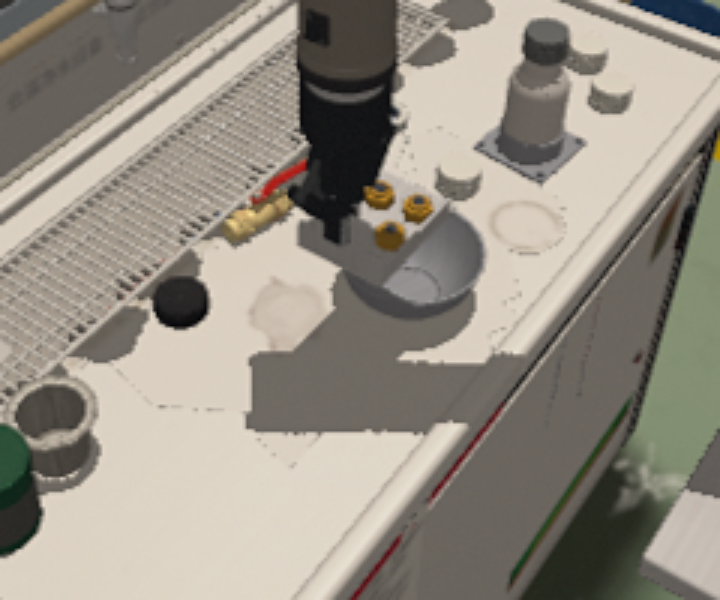

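>>> move_arm(steps=[-1, 0, 0, 0, 2, 0, 0, -1, 0, 0, 0, 3, 0, 0, -1, 0, 0, 0, 3, 0, 0, -1, 0, -0.1, -0.2, 2.5, 0, 0, -1, 0, -0.1, -0.2, 2.5, 0, 0, -1, 0, -0.1, -0.2, 2, 0, 0, -1, 0, -0.1, -0.2, 2, 0, 0, -1, 0, -0.1, -0.2, 2, 0, 0])

```text
t: 12.9
eef_pos: [0.4774, 0.1421, 0.1954]
tool_rot: [-0.166, 0.986, 0.0, -0.0]
contact_force: [-0.5, 0.0, -2.3]
gripper_width: 0.084
```

```bash
cat > v.py <<'E'
import sys
from h import *
t=sys.argv[1]; o=[]
im,_,_=shot("side");o.append(cv2.resize(im[130:310,200:440,::-1],None,fx=1.65,fy=1.65))
im,_,_=shot("wrist");o.append(cv2.resize(im[:,:,::-1],(396,297)))
cv2.imwrite(f"pics/{t}.png",np.hstack(o))
E
python3 v.py v8
```

```text
(no output)
```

View pics/v8.png

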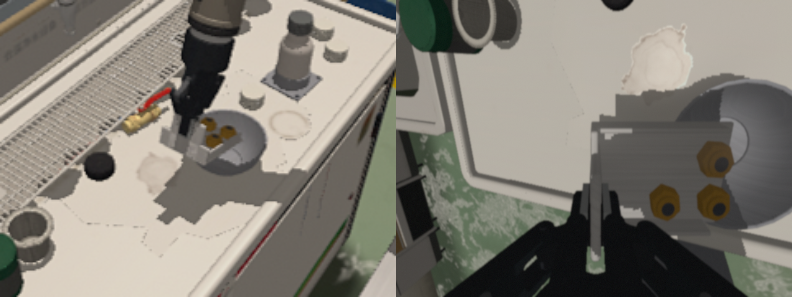

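>>> move_arm(steps=[-1, 0, 0, -0.1, 2, 0, 0, -1, 0, 0, -0.1, 2, 0, 0, -1, 0, 0, 0, 2, 0, 0, -1, 0, 0, 0, 2, 0, 0, -1, 0, 0, 0, 2, 0, 0, -1, 0, 0, 0, 2, 0, 0, -1, 0, 0, 0, 0, 0, 0, -1, 0, 0, 0, 0, 0, 0])

```text
t: 13.8
eef_pos: [0.4776, 0.1418, 0.1935]
tool_rot: [-0.267, 0.964, -0.0, -0.0]
contact_force: [0.7, 1.0, -3.6]
gripper_width: 0.082
```

```bash
python3 v.py v9
```

```text
(no output)
```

View pics/v9.png

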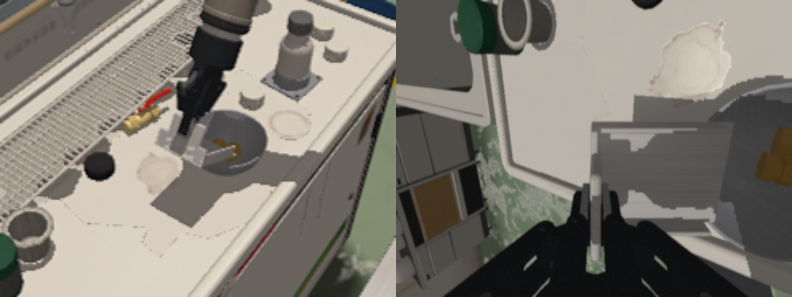

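The pictures show the tray empty at about 31° of tilt, with brass nuts in the bowl. I'll level the tray, move it back and set it down.

>>> move_arm(steps=[-1, 0, 0.4, 1, -2, 0, 0, -1, 0, 1, 0.5, -4, 0, 0, -1, 0, 1.5, 0, -5, 0, 0, -1, 0, 2, 0, -5, 0, 0, -1, 0, 2, 0, -5, 0, 0, -1, 0, 2, 0, -5, 0, 0, -1, 0, 2, 0, -5, 0, 0, -1, 0, 1.5, 0, 0, 0, 0])

```text
t: 14.7
eef_pos: [0.4761, 0.2711, 0.2093]
tool_rot: [-0.001, 1.0, 0.003, 0.001]
contact_force: [-0.4, 1.2, -1.7]
gripper_width: 0.082
```

>>> move_arm(steps=[-1, 0, 0, -2, 0, 0, 0, -1, 0, 0, -3, 0, 0, 0, -1, 0, 0, -3, 0, 0, 0, -1, 0, 0, -2.5, 0, 0, 0, -1, 0, 0, -1.5, 0, 0, 0, -1, 0, 0, 0, 0, 0, 0])

```text
t: 15.3
eef_pos: [0.4764, 0.2642, 0.0866]
tool_rot: [0.001, 1.0, -0.001, -0.002]
contact_force: [-0.2, -0.7, -2.7]
gripper_width: 0.082
```

```bash
python3 v.py v10
```

```text
(no output)
```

View pics/v10.png

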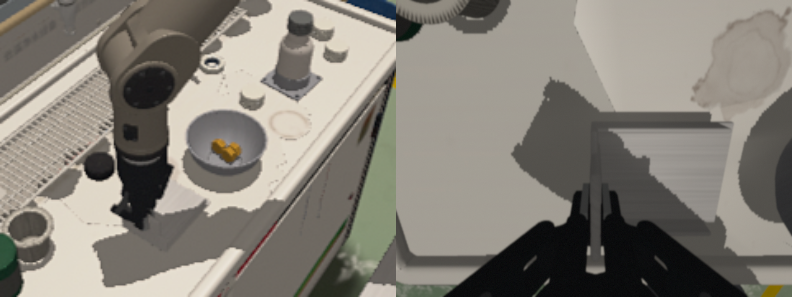

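>>> move_arm(steps=[-1, 0, 0, -1, 0, 0, 0, -1, 0, 0, -1, 0, 0, 0, -1, 0, 0, -0.4, 0, 0, 0, -1, 0, 0, -0.2, 0, 0, 0, -1, 0, 0, 0, 0, 0, 0])

```text
t: 15.9
eef_pos: [0.4772, 0.2654, 0.062]
tool_rot: [0.0, 1.0, -0.0, -0.0]
contact_force: [0.5, -0.4, -2.5]
gripper_width: 0.082
```

>>> move_arm(steps=[-1, 0, 0, -0.2, 0, 0, 0, -1, 0, 0, -0.1, 0, 0, 0, -1, 0, 0, 0, 0, 0, 0])

```text
t: 16.2
eef_pos: [0.4774, 0.2654, 0.0593]
tool_rot: [0.0, 1.0, -0.0, 0.0]
contact_force: [0.5, 0.0, -2.4]
gripper_width: 0.083
```

>>> move_arm(steps=[-1, 0, 0, -0.1, 0, 0, 0, -1, 0, 0, -0.1, 0, 0, 0, -1, 0, 0, 0, 0, 0, 0])

```text
t: 16.5
eef_pos: [0.4776, 0.2656, 0.0584]
tool_rot: [0.0, 1.0, -0.0, 0.0]
contact_force: [-3.0, -1.7, 9.5]
gripper_width: 0.082
```

>>> move_arm(steps=[-0.4, 0, 0, 0, 0, 0, 0, 0.1, 0, 0, 0, 0, 0, 0, 0.1, 0, 0, 0, 0, 0, 0, 0.1, 0, 0, 0, 0, 0, 0, 0.1, 0, 0, 1, 0, 0, 0, 0.1, 0, 0, 3, 0, 0, 0, 0.1, 0, 0, 4, 0, 0, 0, 0.1, 0, 0, 4, 0, 0, 0])

```text
t: 17.3
eef_pos: [0.477, 0.2653, 0.179]
tool_rot: [0.0, 1.0, -0.0, -0.0]
contact_force: [1.4, 0.8, 0.8]
gripper_width: 0.546
```

```bash
python3 v.py v11
```

```text
(no output)
```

View pics/v11.png

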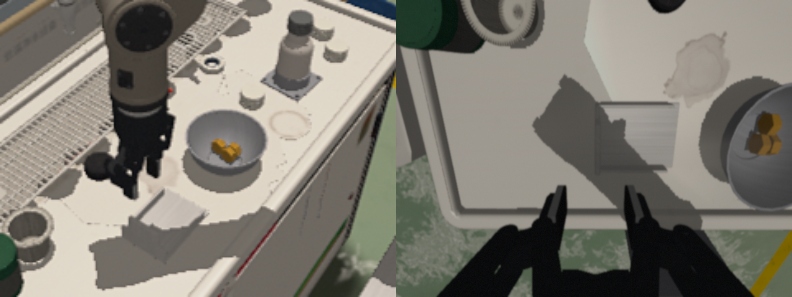

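>>> move_arm(steps=[1, 0, -1, 4, 0, 0, 0, 1, 0, -3, 4, 0, 0, 0, 1, 0, -4, 3, 0, 0, 0, 1, 0, -4, 1, 0, 0, 0, 1, 0, -4.5, 0, 0, 0, 0, 1, 0, -4.5, 0, 0, 0, 0, 1, 0, -4.5, 0, 0, 0, 0, 1, 0, -4.5, 0, 0, 0, 0])

```text
t: 18.2
eef_pos: [0.4768, -0.0363, 0.2976]
tool_rot: [0.0, 1.0, -0.0, 0.0]
contact_force: [1.0, 0.2, 0.3]
gripper_width: 0.998
```

>>> move_arm(steps=[1, 0, -4.5, 0, 0, 0, 0, 1, 0, -4.5, 0, 0, 0, 0, 1, 0, -4.5, 0, 0, 0, 0, 1, 0, -4.5, 0, 0, 0, 0, 1, 0, -3, -2, 0, 0, 0, 1, 0, -1.7, -2, 0, 0, 0, 1, 0.2, 0, 0, 0, 0, 0, 1, 0, 0, 0, 0, 0, 0])

```text
t: 19.0
eef_pos: [0.4796, -0.2607, 0.2573]
tool_rot: [-0.001, 1.0, -0.0, -0.0]
contact_force: [-0.3, 0.5, 0.4]
gripper_width: 0.996
```

```bash
python3 look.py w12 bottle cap cap_grip; python3 -c "
from h import *
print(np.round(status.get_obs()['q'],2))
for d in models.silhouettes('wrist','cap'): print(d['score'],np.round(d['box'],1))
for d in models.silhouettes('wrist','bowl'): print(d['score'],np.round(d['box'],1))"
```

```text
bottle [(0.56, [153.0, 322.3])]
cap [(0.9, [126.7, 231.7]), (0.88, [136.2, 479.4]), (0.73, [185.7, 321.0])]
cap_grip [(0.91, [193.4, 319.3]), (0.91, [187.3, 429.9]), (0.69, [127.3, 227.9]), (0.64, [139.1, 486.5])]
[ 0.59  0.28 -0.25  1.85  0.08  1.02 -1.26]
0.92 [227.5 127.8  51.   43.3]
0.82 [323.1 190.8  72.4  74.8]
0.81 [434.4 186.9  48.7  46.4]
0.8 [489.9 136.2  58.2  44.8]
0.57 [ 65.3 173.3 130.6 143.7]
```

View pics/w12.png

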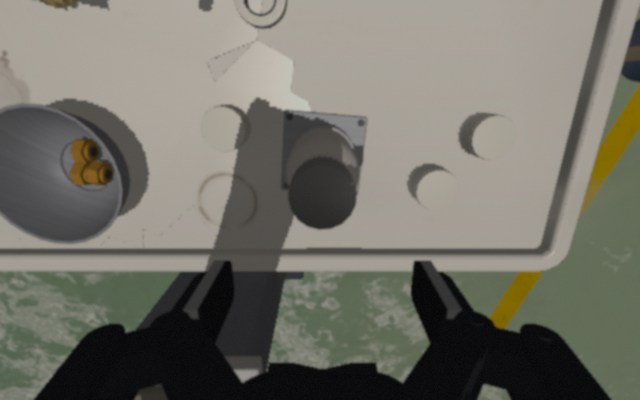

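```bash
python3 - <<'E'
from h import *
import pickle
im,K,T,o=pickle.load(open("w12.pkl","rb"))
print(onplane(K,T,[193,323],.1645),onplane(K,T,[185.7,321],.1345),onplane(K,T,[193.4,319.3],.1525),onplane(K,T,[153,322.3],0))
W={i:pickle.load(open(f"w{i}.pkl","rb")) for i in (1,2)}
print(tri([(K,T,[185.7,321]),(*W[1][1:3],[123.9,282.9]),(*W[2][1:3],[125.9,427.3])]))
print(tri([(K,T,[193.4,319.3]),(*W[1][1:3],[127.9,279.3]),(*W[2][1:3],[124.6,432.6])]))
cv2.imwrite("pics/c12.png",cv2.resize(im[100:250,240:420,::-1],None,fx=4,fy=4))
E
```

```text
[ 0.49428012 -0.26195181  0.1645    ] [ 0.49052082 -0.26041827  0.1345    ] [ 0.49000981 -0.25922169  0.1525    ] [ 0.49068927 -0.26145611  0.        ]
(array([ 0.48983355, -0.26037689,  0.13415362]), [0.6, 0.6, 1.2])
(array([ 0.49026587, -0.25913852,  0.15254746]), [0.2, 1.3, 1.5])
```

View pics/c12.png

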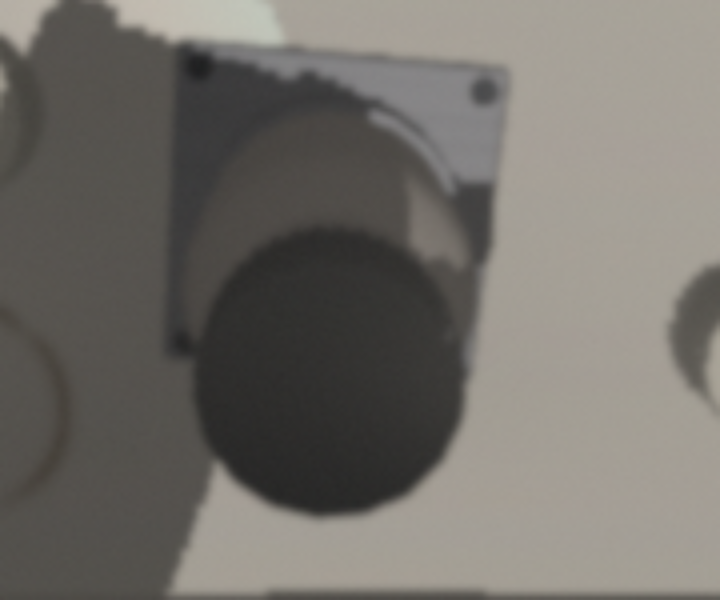

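>>> move_arm(steps=[1, 0.6, 0, -1.5, 0, 0, 0, 1, 0.55, 0, -2.5, 0, 0, 0, 1, 0, 0, -2.5, 0, 0, 0, 1, 0, 0, -2, 0, 0, 0, 1, 0, 0, -1, 0, 0, 0, 1, 0, 0, -0.6, 0, 0, 0, 1, 0, 0, 0, 0, 0, 0])

```text
t: 20.0
eef_pos: [0.4909, -0.2614, 0.1557]
tool_rot: [-0.0, 1.0, -0.0, -0.0]
contact_force: [1.0, -0.4, 0.3]
gripper_width: 0.997
```

```bash
python3 v.py v13
```

```text
(no output)
```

View pics/v13.png

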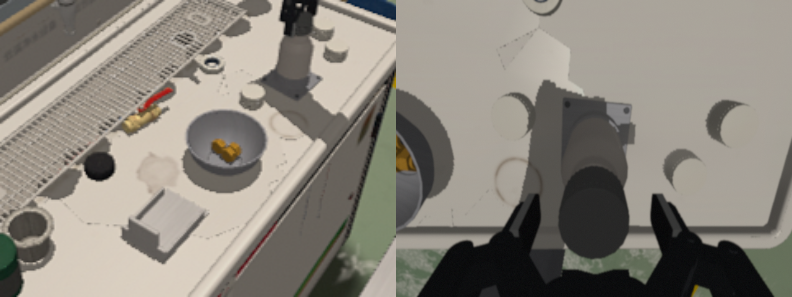

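The cap at (593,212) sits centred between the fingertips (525 and 668). I'll close on it.

>>> move_arm(steps=[0, 0, 0, 0, 0, 0, 0, -1, 0, 0, 0, 0, 0, 0, -1, 0, 0, 0, 0, 0, 0, -1, 0, 0, 0, 0, 0, 0, -1, 0, 0, 0, 0, 0, 0], newtons=60)

```text
t: 20.6
eef_pos: [0.4913, -0.2614, 0.157]
tool_rot: [0.0, 1.0, -0.0, 0.0]
contact_force: [-1.4, 1.7, 6.3]
gripper_width: 0.562
```

>>> move_arm(steps=[-1, 0, 0, -0.2, 0, 0, 0, -1, 0, 0, -0.2, 0, 0, 0, -1, 0, 0, -0.1, 0, 0, 0, -1, 0, 0, 0, 0, 0, 0], newtons=60)

```text
t: 21.0
eef_pos: [0.4913, -0.2614, 0.1524]
tool_rot: [0.0, 1.0, -0.0, 0.0]
contact_force: [-2.7, 1.8, 10.0]
gripper_width: 0.564
```

>>> move_arm(steps=[-1, 0, 0, -0.15, 0, 0, 0, -1, 0, 0, -0.15, 0, 0, 0, -1, 0, 0, 0, 0, 0, 0])

```text
t: 21.3
eef_pos: [0.4913, -0.2614, 0.1497]
tool_rot: [0.0, 1.0, -0.0, 0.0]
contact_force: [-4.1, 2.7, 13.4]
gripper_width: 0.562
```

>>> move_arm(steps=[-1, 0, 0, 0, 0, 0, 3, -1, 0, 0, 0, 0, 0, 5, -1, 0, 0, 0, 0, 0, 5, -1, 0, 0, 0, 0, 0, 5, -1, 0, 0, 0, 0, 0, 5, -1, 0, 0, 0, 0, 0, 5, -1, 0, 0, 0, 0, 0, 5, -1, 0, 0, 0, 0, 0, 5])

```text
t: 22.1
eef_pos: [0.4924, -0.2612, 0.1502]
tool_rot: [0.001, 0.945, 0.327, 0.001]
contact_force: [-1.7, 3.2, 11.9]
gripper_width: 0.559
```

```bash
python3 look.py w14; python3 -c "
from h import *
o=status.get_obs();print(np.round(o['q'],2),np.round(o['contact_force'],1),np.round(o['torque'],2))"
```

```text
[ 0.68  0.44 -0.39  1.92  0.22  0.82 -0.72] [-2.   1.9 13.6] [ 0.64  0.51 -0.02]
```

View pics/w14.png

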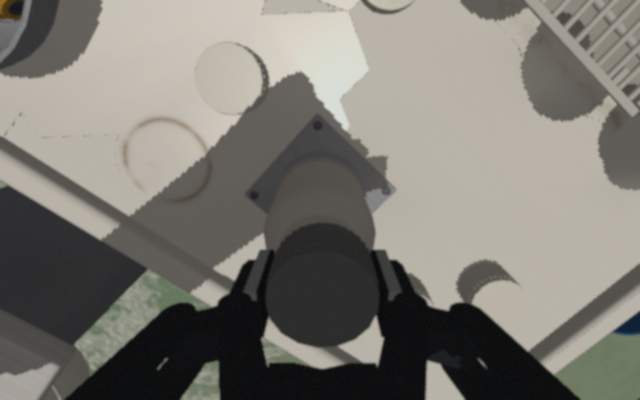

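>>> move_arm(steps=[-1, 0, 0, 0, 0, 0, 5, -1, 0, 0, 0, 0, 0, 5, -1, 0, 0, 0, 0, 0, 5, -1, 0, 0, 0, 0, 0, 5, -1, 0, 0, 0, 0, 0, 5, -1, 0, 0, 0, 0, 0, 5, -1, 0, 0, 0, 0, 0, 5, -1, 0, 0, 0, 0, 0, 5])

```text
t: 22.95
eef_pos: [0.4921, -0.2608, 0.15]
tool_rot: [0.001, 0.776, 0.631, 0.001]
contact_force: [-1.6, 4.5, 12.0]
gripper_width: 0.564
```

```bash
python3 -c "
from h import *
o=status.get_obs();print(np.round(o['q'],2),np.round(o['contact_force'],1),np.round(o['torque'],2),R.from_quat(np.roll(o['tool_rot'],-1)).as_matrix()[:,0])"
```

```text
[ 0.81  0.47 -0.55  1.91  0.32  0.85 -0.11] [-1.6  4.5 12. ] [ 0.9   0.59 -0.03] [2.04663503e-01 9.78832362e-01 2.40258594e-04]
```

>>> move_arm(steps=[-1, 0, 0, 0, 0, 0, 3, -1, 0, 0, 0, 0, 0, 0, -1, 0, 0, 0.5, 0, 0, 0, -1, 0, 0, 0.5, 0, 0, 0, -1, 0, 0, 0.5, 0, 0, 0, -1, 0, 0, 0, 0, 0, 0])

```text
t: 23.55
eef_pos: [0.491, -0.2617, 0.1637]
tool_rot: [0.0, 0.761, 0.649, 0.0]
contact_force: [0.4, 2.3, -0.9]
gripper_width: 0.562
```

>>> move_arm(steps=[-1, 0, 0, 0.7, 0, 0, 0, -1, 0, 0, 1.1, 0, 0, 0, -1, 0, 0, 1.2, 0, 0, 0, -1, 0, 0, 1.2, 0, 0, 0, -1, 0, 0, 0.8, 0, 0, 0, -1, 0, 0, 0.3, 0, 0, 0, -1, 0, 0, 0, 0, 0, 0, -1, 0, 0, 0, 0, 0, 0])

```text
t: 24.35
eef_pos: [0.4906, -0.2616, 0.216]
tool_rot: [-0.0, 0.761, 0.649, -0.0]
contact_force: [-0.1, 0.0, -1.4]
gripper_width: 0.563
```

```bash
python3 - <<'E'
from h import *
S={}
for n in("scene","side","wrist"):
    im,K,T=shot(n);S[n]=(K,T)
    if n=="wrist": cv2.imwrite("pics/fw.png",im[:,:,::-1])
    else:
        x0,y0=(240,110) if n=="scene" else (250,100)
        cv2.imwrite(f"pics/f{n}.png",cv2.resize(im[y0:y0+190,x0:x0+220,::-1],None,fx=3,fy=3))
r={n:models.place_of(n,"cap") for n in S}
for a in r["scene"][:4]:
  for b in r["side"][:4]:
    x,e=tri([(*S["scene"],a["position"]),(*S["side"],b["position"])])
    if max(e)<8: print(np.round(x,3),e)
for n in S:
    print(n,[(round(d["score"],2),np.round(onplane(*S[n],d["position"],.012),3).tolist()) for d in models.place_of(n,"nut_a")][:4])
o=status.get_obs();print(np.round(o['contact_force'],1),np.round(o['torque'],2),o["t"])
E
```

```text
[ 0.498 -0.27   0.182] [0.4, 0.4]
[ 0.49  -0.453 -0.057] [0.9, 0.9]
scene [(0.51, [0.475, 0.028, 0.012]), (0.37, [0.495, 0.009, 0.012]), (0.37, [0.468, 0.019, 0.012])]
side [(0.53, [0.465, 0.005, 0.012]), (0.48, [0.477, 0.014, 0.012]), (0.47, [0.501, 0.02, 0.012])]
wrist []
[ 0.4  0.  -0.9] [ 0.01  0.01 -0.03] 24.8
```

View pics/fscene.png

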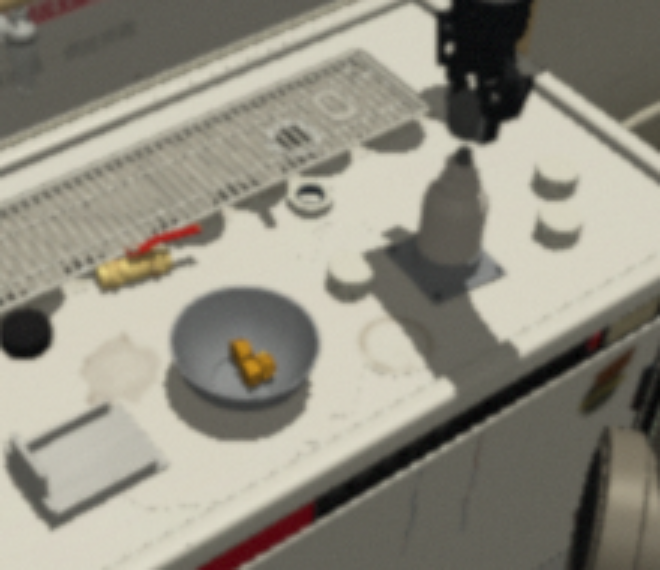

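View pics/fside.png

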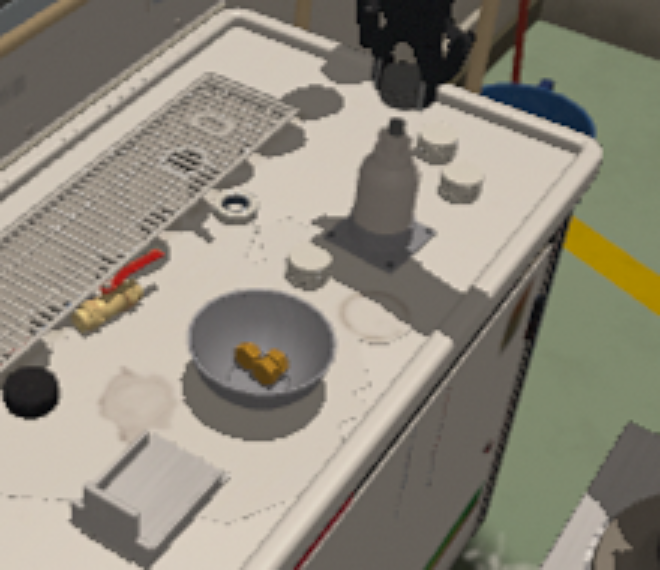

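View pics/fw.png

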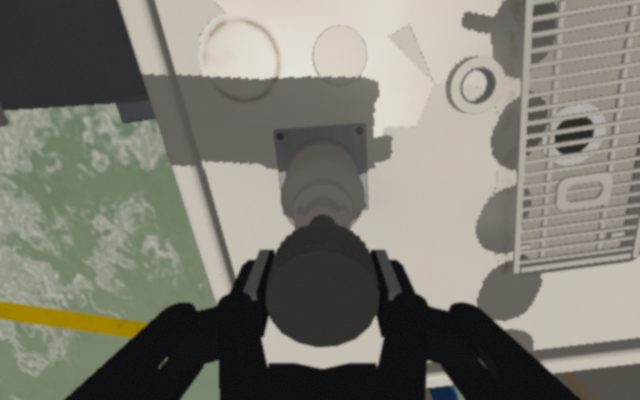

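The cap is held about 6 cm above its seat over the bottle, the nuts are in the bowl and the tray is flat, so I'm handing in.

```bash
python3 -c "
from h import *
print(order.hand_in())
o=status.get_obs();print(o['t'],np.round(o['eef_pos'],4),o['gripper_width'])"
```

```text
the job is handed in; nothing more can be done
None
the job is handed in; nothing more can be done
```

The job is done and handed in at about 25 s of the 61 s allowed; no verdict is reported.

- **Tray and nuts:** I pinched the tray by its grip plate, tipped it to about 31° over the bowl and set it back down near its old place, turned about 12°. The last pictures show the three nuts in the bowl (detected within about 30 mm of its centre) and the tray empty and flat.
- **Cap:** I pressed it with about 13 N, turned the gripper about 81° anticlockwise and lifted it straight off. I didn't measure the cap's own turn, but it came free of the bottle.
- **Final hold:** The fingers still hold the cap upright over the bottle. The gripper stands 59 mm above where it was when I closed on the cap, with only about 1 N of weight on the wrist.
- **One disagreement:** Measuring the cap from the two fixed cameras put its lower edge at 0.182 m. The gripper's own reading implies about 0.194 m. Both are inside the 0.165–0.255 m window.
- **Bystanders:** The valve, black cap and tape look unmoved in the last pictures. The tea tin was outside them, but the arm never worked near it.

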